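# Sort the radio parts on the repair bench

## Robot

A 6-joint arm with a two-finger parallel gripper is mounted at the origin on the work surface. World frame = base frame: x ahead of the robot, y to its left, z up, the work surface at z = 0. Lengths are in m, angles in rad, forces in N, time in s.
With the tool pointing down it reaches from about 0.35 to 0.975 m from the base axis. Payload 4.9 kg.
Tool frame: the origin (TCP) lies on the mounting face of the last link; the fingertips stand 173 mm ahead of it and the grasp point (between the pads) lies env.tcp_to_grasp ahead of it (env.tcp_to_grasp is the distance from the TCP to the grasp point, in m); z points along the fingers, y is the line along which they close (so a half turn about z gives the same grasp; the last joint's range is limited). The gripper opens to 85 mm and grips with 20 to 120 N. Pads are 22 mm wide; open, the fingers measure 114 mm over their backs; the gripper's body (76 mm by 85 mm) begins 54 mm behind the grasp point. The pads swing forward as they close: fully open they stand 13 mm farther back than shut.
Start: joints at [-1.452, 0.053, 1.613, -0, 1.476, -0.119], TCP at [0.147, -0.607, 0.405] pointing down, gripper open.
Joint ranges: [-3.01, 3.01], [-1.01, 2.22], [0.06, 2.58], [-1.02, 4.17], [0.09, 2.62], [-3.14, 3.14]. Speed limits (rad/s): [2.57, 2.57, 3.14, 3.14, 3.14, 3.14].

## Interface

Orientations are given as a unit quaternion [w, x, y, z].
In Python, from workcell import env, imaging gives the robot as it stands (env), with the cameras (imaging).
- The arm moves only by the shell command python3 nudge.py FILE, which reads ROWS from the file FILE. ROWS is a JSON list of rows, 1 to 12 of them, each an object with the fields aperture (the finger opening in m), x, y, z (the shift in cm), rx, ry, rz (a rotation vector in rad); a field left out counts as zero (the opening has to be given); each row shifts and turns the commanded pose from where the row before left it, along the tool's axes as they then stand; what a row does not reach is not made up. A row lasts 1/10 s, in which the tool goes at most 0.05 m and 0.15 rad, less where a joint would pass 70% of its speed; a pose out of reach is approached as far as the arm can. The fingers move at their own pace and stop on an object; the grip force is fixed at half the most. Time passes only in rows, so rows that do not move let the fingers close. It prints the time, the measured TCP pose, the force, the opening and the grip force at its end. Input that does not fit is refused with a message, and nothing moves.
- env.get_state(): the state, without advancing time (a new reading comes with each control period).
- imaging.snapshot(name): name is "scene" or "top"; returns the picture (420x560x3 uint8, blue, green, red); there is no depth.
- imaging.get_calibration(name): a dict with "fx", "fy", "cx", "cy" (pixels), "origin" and "attitude" of the camera in the world. Camera axes: x right, y down, z forward; pixel columns grow to the right and rows downward; lengths in m; the calibration is good to about 2 mm. A picture is of the moment at which its call begins. get_calibration takes no time and is no camera call.
- env.finish_job(): hands the job in; it is judged then, once.
The state is a dict: "time": time; "joint_pos": joint angles; "joint_velocities": joint speeds; "joint_torque": joint torques, N m; "position": TCP position; "tcp_rot": TCP orientation; "force": force on the tool from outside, world axes, zero at the start; "moment": the same for the moment, N m; "finger_gap": finger opening in m; "grasp_force": force on a finger pad.
Only numpy, scipy, OpenCV 4.12 (cv2) and the standard library are available. Lean on these libraries where they do the work, as an engineer would, in place of code of your own. Each camera call takes 0.05 s, during which the arm holds its last target. There are 200 camera calls.

## Task

Sort the mixed radio parts on the bench: lay the battery flat in the bay of the green radio, stand both knobs (large white, small blue) on the floor of the grey parts box, and stand both thumbscrews (brass and steel) on the flat middle of the white saucer. Set each part down the way up it is now, side by side and not on top of one another, and leave the screwdriver and the pliers where they lie.

Things in the scene. Friction and masses are not known exactly. Their poses are not given: they have to be found in the camera images.
- battery: Loose yellow block battery with one black end, lying flat: 68 mm long (its x axis), 36 mm wide (y), 28 mm high, about 130 g. Origin: centre of its underside. Which end points which way does not matter. Grip it across its width near the top.
- tuning_knob: Loose large white radio knob, a plain cylinder of 40 mm diameter, 22 mm high, flat base down, aluminium disc and black pointer line on top; about 35 g. Origin: centre of its underside. It starts, and must end, with its z axis up.
- volume_knob: Loose small blue radio knob, a plain cylinder of 28 mm diameter, 22 mm high, flat base down, aluminium disc and black pointer line on top; about 20 g. Origin: centre of its underside. It starts, and must end, with its z axis up.
- brass_thumbscrew: Loose brass (yellow metal) thumbscrew standing on its head: knurled head 28 mm across (ridges included; 26 mm to grip) and 14 mm high, with an 8 mm stud rising from its middle to 28 mm; about 50 g. Origin: centre of its underside. It starts, and must end, with its z axis up.
- steel_thumbscrew: Loose steel (grey metal) thumbscrew, otherwise the same as the brass one: head 26 mm to grip, 14 mm high, 8 mm stud rising to 28 mm, about 50 g. Origin: centre of its underside. It starts, and must end, with its z axis up.
- radio: Green radio casing lying on its face, fixed: 110 (x) by 200 (y) by 50 mm high. Origin: on the bench under its middle. Battery bay: open recess in the top over the origin, 54 (x) by 84 mm (y), floor 38 mm above the bench, rim 50; the battery's length goes along the radio's y and it stands 16 mm proud. The open flap slopes up from y = 47 mm, height 53 mm, to y = 122 mm, height 90 mm.
- parts_box: Grey plastic parts box, fixed, open at the top: 120 mm (x) by 160 mm (y), 34 mm high, walls and floor 3 mm thick. Origin: on the bench under the middle of the box. Its lid is laid open beyond the +x side, sloping from the rim down to the bench, out to x = 177 mm, and does not move.
- saucer: White ceramic saucer, fixed, 160 mm across and 18 mm high; flat inner floor 5 mm above the bench out to 50 mm from the middle, then a sloping rim with a few tiny screws resting on it. Origin: on the bench under its middle.
- screwdriver: Loose red-handled screwdriver lying on the bench along its x axis (tip to +x), about 200 mm long, handle 24 mm wide and 22 mm high; reaches from x = -98 mm to +99 mm of its origin, which lies on the bench. To be left where it is.
- pliers: Loose steel needle-nose pliers lying on the bench along their x axis (nose to +x), about 160 mm long, 45 mm wide, 12 mm high; from x = -65 mm to +95 mm of their origin, which lies on the bench. To be left where they are.

How it is judged:
By the outcome, as a careful person would: the job done as asked, in the order asked, and still so for the second after the job is handed in, with the robot touching nothing.
It also fails if it takes over 112 s, if anything falls off the work surface, if the arm or the gripper's body presses on something with over 40 N, if the wrist force passes 120 N, or if a joint passes its speed limit or range.

## Working session

There is one attempt and no reset: what is moved stays moved. The work goes in short steps, Python scripts to look and compute and a shell command to move; the robot and the scene stay as the last step left them, time stands still between calls to the robot, and variables do not carry over. Pictures are saved under pics/ and viewed, at most 15 in all, crops included, and the job is handed in when it is done.

```bash
ls; mkdir -p pics; python3 - <<'E'
from workcell import env, imaging
import cv2
for n in("scene","top"):
    cv2.imwrite(f"pics/{n}0.png",imaging.snapshot(n)); print(n,imaging.get_calibration(n))
print(env.get_state(),env.tcp_to_grasp)
E
```

```text
nudge.py
pics
workcell.py
scene {'fx': 530.4091617567778, 'fy': 530.4091617567778, 'cx': 282.5998513263137, 'cy': 203.80321092770285, 'origin': array([1.20408057, 0.22129809, 1.03310879]), 'attitude': array([-0.16957198,  0.56937788,  0.76943115, -0.23458448])}
top {'fx': 432.1009224630358, 'fy': 432.1009224630358, 'cx': 269.3986241866345, 'cy': 215.10238907184348, 'origin': array([ 0.43011351, -0.00243396,  1.22369758]), 'attitude': array([ 0.03117979, -0.70443555,  0.70820738, -0.03522334])}
{'time': 0.1, 'joint_pos': array([-1.45199765e+00,  5.33052883e-02,  1.61414837e+00, -5.33005098e-06,
        1.47602552e+00, -1.19021725e-01]), 'joint_velocities': array([-0.00115371, -0.00199763, -0.00457252,  0.00011199, -0.00054385,
       -0.00244266]), 'joint_torque': array([ 7.96509339e-04, -3.94902527e+01, -3.71361673e+01, -1.06565162e-04,
        3.89734312e-03, -6.40576147e-06]), 'position': array([ 0.14719832, -0.60716955,  0.40358168]), 'tcp_rot': array([-9.43262673e-04,  9.92938037e-01,  1.18630373e-01, -2.54763010e-06]), 'force': array([0.25296677, 0.61595787, 0.36698084]), 'moment': array([0.00197343, 0.02282569, 0.0054577 ]), 'grasp_force': 0.0, 'finger_gap': 0.08508022693368138} 0.1547
```

View pics/top0.png

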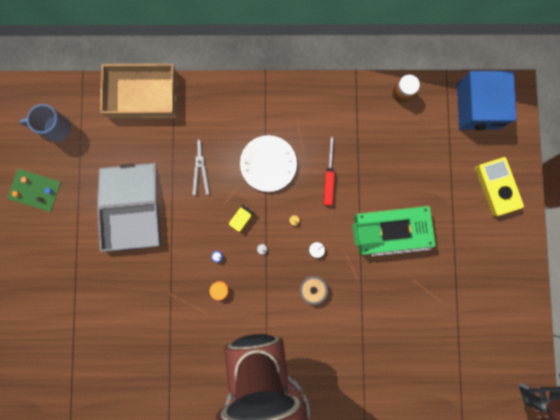

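View pics/scene0.png

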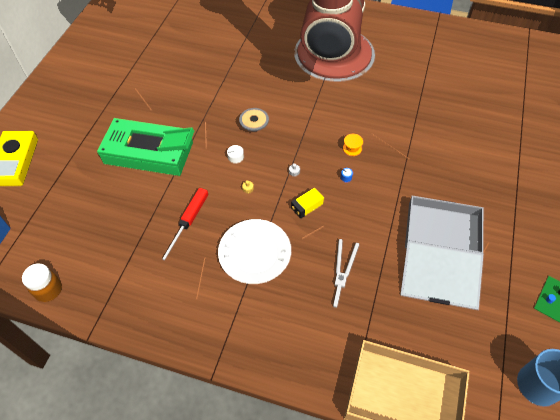

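The top view (up = +x, left = +y) shows the battery at (241,219), white knob (317,250), blue knob (217,257), brass screw (294,221) and steel screw (262,249). It also shows the saucer (268,164), box (129,228) and radio (395,230). The scene view confirms all of these. Next I'll enlarge it to measure more precisely.

```bash
cat > h.py <<'E'
import numpy as np, cv2
from scipy.spatial.transform import Rotation as R
from workcell import env, imaging
def rot(q): return R.from_quat([q[1],q[2],q[3],q[0]])
C={n:imaging.get_calibration(n) for n in("scene","top")}
def ray(n,u,v):
    c=C[n]; d=rot(c['attitude']).apply([(u-c['cx'])/c['fx'],(v-c['cy'])/c['fy'],1]); return c['origin'],d
def at(n,u,v,z):
    o,d=ray(n,u,v); return (o+d*(z-o[2])/d[2])[:2]
def proj(n,p):
    c=C[n]; q=rot(c['attitude']).inv().apply(np.atleast_2d(p)-c['origin'])
    return np.c_[q[:,0]/q[:,2]*c['fx']+c['cx'],q[:,1]/q[:,2]*c['fy']+c['cy']]
def crop(n,img,u0,v0,w,h,s,name):
    cv2.imwrite(name,cv2.resize(img[v0:v0+h,u0:u0+w],None,fx=s,fy=s,interpolation=cv2.INTER_CUBIC))
E
python3 - <<'E'
from h import *
t=cv2.imread('pics/top0.png'); s=cv2.imread('pics/scene0.png')
crop('top',t,190,195,145,80,5.5,'pics/t1.png')
crop('scene',s,90,105,270,115,2.95,'pics/s1.png')
a=cv2.resize(t[155:265,90:170],None,fx=5,fy=5,interpolation=cv2.INTER_CUBIC)
b=cv2.resize(t[195:265,350:440],None,fx=4.4,fy=4.4,interpolation=cv2.INTER_CUBIC)
o=np.zeros((550,800,3),np.uint8);o[:550,:400]=a;o[:308,400:796]=b;cv2.imwrite('pics/t2.png',o)
for k,u,v,z in[('bat',241,219,.028),('white',317,250,.022),('blue',217,257,.022),('brass',294,221,.014),('steel',262,249,.014),('saucer',268,164,.018),('box',129,228,.034),('radio',395,230,.05)]: print(k,at('top',u,v,z))
E
```

```text
bat [0.53228761 0.0693037 ]
white [ 0.44541625 -0.14113258]
blue [0.42764364 0.13597136]
brass [ 0.52708135 -0.07869811]
steel [0.44914872 0.01150346]
saucer [ 0.68919377 -0.00650512]
box [0.5084917  0.37714122]
radio [ 0.49818602 -0.3513523 ]
```

View pics/t1.png

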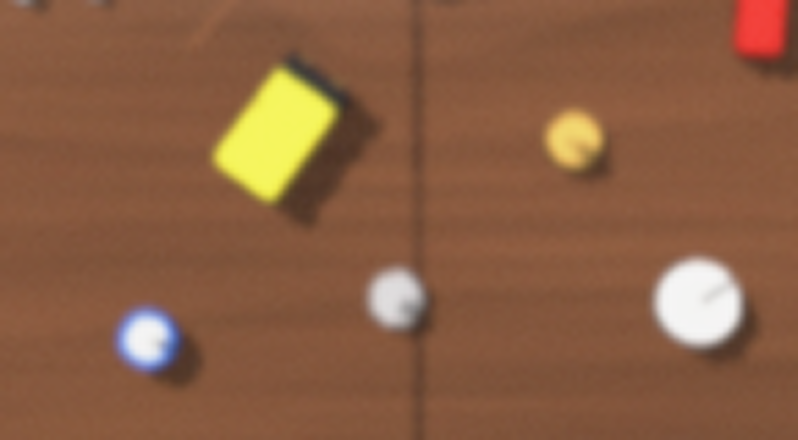

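View pics/s1.png

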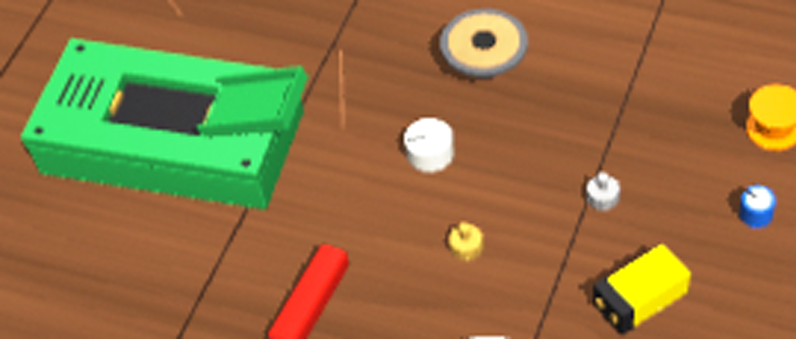

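View pics/t2.png

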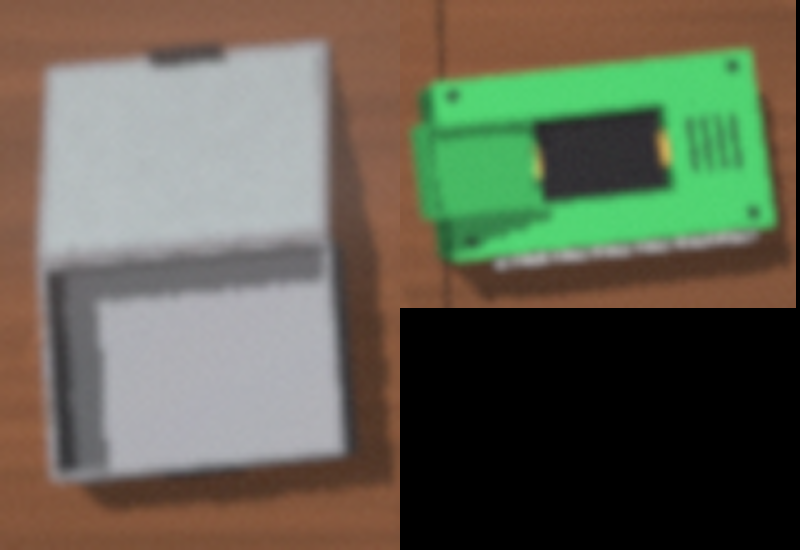

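The crops give subpixel outlines of the loose parts, the radio top and bay corners, and the box rim corners. I'll fit poses from the silhouettes in both cameras.

```bash
cat > fit.py <<'E'
from h import *
from scipy.optimize import least_squares, minimize
I={n:cv2.imread(f'pics/{n}0.png') for n in C}
def mask(n,uv,r=22):
    im=I[n].astype(int); m=((im[...,0]>100)|(im[...,1]>115)).astype(np.uint8)
    k,l=cv2.connectedComponents(m); u,v=np.round(uv).astype(int)
    w=l[v-3:v+4,u-3:u+4].ravel(); w=w[w>0]; return (l==np.bincount(w).argmax())
def render(n,P):
    h=cv2.convexHull(((proj(n,P)+.5)*8).astype(np.float32))
    u0=(h.min((0,1))//8-4).astype(int); s=((h.max((0,1))//8+5).astype(int)-u0)
    m=np.zeros((s[1]*8,s[0]*8),np.uint8); cv2.fillConvexPoly(m,np.round(h-u0*8).astype(np.int32),255)
    f=np.zeros(I[n].shape[:2]); f[u0[1]:u0[1]+s[1],u0[0]:u0[0]+s[0]]=cv2.resize(m,tuple(int(q) for q in s),interpolation=cv2.INTER_AREA)/255; return f
def cyl(x,y,r,h,r2=0,h2=0):
    a=np.linspace(0,2*np.pi,40); c=np.c_[np.cos(a),np.sin(a)]
    return np.vstack([np.c_[c*q+[x,y],np.full(40,z)] for q,z in((r,0),(r,h))])
def cen(f): v,u=np.nonzero(f>0); w=f[v,u]; return np.array([(u*w).sum(),(v*w).sum()])/w.sum()
if __name__=='__main__':
    for k,g,r,h in[('white',(.445,-.141),.02,.022),('blue',(.428,.136),.014,.022),('brass',(.527,-.079),.014,.014),('steel',(.449,.0115),.014,.014)]:
        t={n:mask(n,proj(n,[*g,h])[0]) for n in C}
        f=lambda p,ns=tuple(C):np.concatenate([cen(render(n,cyl(*p,r,h)))-cen(t[n].astype(float)) for n in ns])
        s=least_squares(f,g,diff_step=.002); a=least_squares(f,g,diff_step=.002,args=(('top',),))
        print(k,s.x.round(4),'res px',s.fun.round(2),'top only',a.x.round(4),'area',[(t[n].sum(),render(n,cyl(*s.x,r,h)).sum().round()) for n in C])
    def box(x,y,th,cut):
        P=np.array([[a,b,c] for a in(-.034,cut) for b in(-.018,.018) for c in(0,.028)])
        return np.c_[P[:,0]*np.cos(th)-P[:,1]*np.sin(th)+x,P[:,0]*np.sin(th)+P[:,1]*np.cos(th)+y,P[:,2]]
    t={n:mask(n,proj(n,[.53,.069,.028])[0]) for n in C}
    c=lambda p,ns=tuple(C):sum(((render(n,box(p[0],p[1],p[2],p[3]))-t[n])**2).sum() for n in ns)
    x0=[.532,.069,-.7,.024]
    for ns in(tuple(C),('top',)):
        S=[.01,.01,.2,.005]; b=minimize(c,x0,args=(ns,),method='Nelder-Mead',options=dict(initial_simplex=[x0]+[[x0[j]+(S[j] if i==j else 0) for j in range(4)] for i in range(4)],xatol=1e-4,fatol=.01))
        print('bat',b.x.round(4),b.fun,[t[n].sum() for n in C])
    def fit(name,obs,g):
        def f(p): 
            r=[]
            for n,X,uv in obs:
                X=np.array(X); co,si=np.cos(p[2]),np.sin(p[2]); W=[X[0]*co-X[1]*si+p[0],X[0]*si+X[1]*co+p[1],X[2]]
                r.append(proj(n,W)[0]-uv)
            return np.concatenate(r)
        s=least_squares(f,g,x_scale=[.1,.1,1]); print(name,s.x.round(4),s.fun.round(1))
    T=lambda u,v,s,u0,v0:(np.array([u,v])+.5)/s-.5+[u0,v0]
    ra=lambda u,v:T(u-400,v,4.4,350,195); bo=lambda u,v:T(u,v,5,90,155); sc=lambda u,v:T(u,v,2.95,90,105)
    fit('radio',[('top',(.055,-.1,.05),ra(752,48)),('top',(-.055,-.1,.05),ra(777,228)),('top',(.027,-.042,.05),ra(661,107)),('top',(-.027,-.042,.05),ra(673,187)),('top',(.027,.042,.05),ra(535,123)),
      ('scene',(-.055,-.1,.05),sc(73,40)),('scene',(.055,-.1,.05),sc(24,136)),('scene',(.055,.1,.05),sc(265,182))],[.498,-.351,.1])
    fit('box',[('top',(.06,.08,.034),bo(40,258)),('top',(-.06,.08,.034),bo(50,482)),('top',(-.06,-.08,.034),bo(348,456)),('top',(.06,-.08,.034),bo(332,246)),
      ('scene',(-.06,-.08,.034),(410.5,198)),('scene',(-.06,.08,.034),(483,207)),],[.508,.377,0])
    for n in C:
        m=mask(n,proj(n,[.69,-.0065,.018])[0]); v,u=np.nonzero(m); print('saucer',at(n,u.mean(),v.mean(),.015),m.sum())
E
python3 fit.py
```

```text
white [ 0.4476 -0.1405] res px [ 0.04  0.02  0.04 -0.  ] top only [ 0.4476 -0.1404] area [(np.int64(271), np.float64(255.0)), (np.int64(225), np.float64(175.0))]
blue [0.4302 0.1382] res px [0.35 0.18 0.44 0.05] top only [0.4304 0.1394] area [(np.int64(152), np.float64(154.0)), (np.int64(120), np.float64(90.0))]
brass [ 0.5308 -0.079 ] res px [0.18 0.34 0.32 0.26] top only [ 0.5315 -0.0781] area [(np.int64(129), np.float64(131.0)), (np.int64(92), np.float64(84.0))]
steel [0.4497 0.0129] res px [0.29 0.36 0.32 0.23] top only [0.4503 0.0137] area [(np.int64(119), np.float64(126.0)), (np.int64(97), np.float64(82.0))]
bat [ 0.5372  0.0703 -0.6067  0.0209] 98.45814686658977 [np.int64(458), np.int64(339)]
bat [ 0.5357  0.0728 -0.6749  0.0259] 27.77179546328335 [np.int64(458), np.int64(339)]
radio [ 0.4992 -0.3516  0.0993] [-1.   0.3 -1.1 -0.5  0.1 -0.7  0.   0.8 -1.7 -1.2 -0.1 -0.8 -0.5  0.2
 -2.1 -2.6]
box [0.5145 0.3794 0.0884] [ 0.3  0.8  0.8 -0.7 -0.4 -1.  -0.2 -2.2  1.  -3.   0.2 -0. ]
saucer [ 0.69458885 -0.00655298] 3829
saucer [ 0.69303751 -0.0046137 ] 2745
```

```bash
cat > plan.py <<'E'
import sys
from h import *
# plan.py x y z [world angle of finger line]: tool-axis shift (before turn), turn
a=list(map(float,sys.argv[1:])); s=env.get_state(); r=rot(s['tcp_rot'])
y=r.apply([0,1,0]); d=r.inv().apply(np.array(a[:3])-s['position']); th=np.arctan2(y[1],y[0])
print('t',round(s['time'],2),'pos',s['position'].round(4),'q',s['joint_pos'].round(2),'finger ang',th.round(3),'tool z',r.apply([0,0,1]).round(3))
print('shift',d.round(4))
if len(a)>3:
    e=(a[3]-th+np.pi/2)%np.pi-np.pi/2; print('rz',-e, 'or',-e-np.sign(-e)*np.pi)
E
python3 plan.py .536 .0715 .30 0.911; python3 - <<'E'
from fit import *
print(np.mean([at('top',*((np.array([u-400,v])+.5)/4.4-.5+[350,195]),.05) for u,v in((535,123),(661,107),(673,187),(545,200))],0))
E
```

```text
t 0.1 pos [ 0.1472 -0.6072  0.4036] q [-1.45  0.05  1.61 -0.    1.48 -0.12] finger ang -1.333 tool z [-0.     0.002 -1.   ]
shift [ 0.5377 -0.5678  0.1048]
rz 0.8976174405304023 or -2.243975213059391
[ 0.49912145 -0.3537546 ]
```

The manual's scale: shifts go in cm. Converting my numbers, -0.032 m is -3.2, 0.03 m is 3.

```bash
echo '[{"aperture":0.085, "x":3, "y":-3.2}, {"aperture":0.085, "x":3, "y":-3.2}, {"aperture":0.085, "x":3, "y":-3.2}, {"aperture":0.085, "x":3, "y":-3.2}, {"aperture":0.085, "x":3, "y":-3.2}, {"aperture":0.085, "x":3, "y":-3.2}, {"aperture":0.085, "x":3, "y":-3.2}, {"aperture":0.085, "x":3, "y":-3.2}, {"aperture":0.085, "x":3, "y":-3.2}, {"aperture":0.085, "x":3, "y":-3.2}, {"aperture":0.085, "x":3, "y":-3.2}, {"aperture":0.085, "x":3, "y":-3.2}]' > path.dat && python3 nudge.py path.dat
echo '[{"aperture":0.085, "x":3, "y":-3.2, "z":2}, {"aperture":0.085, "x":3, "y":-3.2, "z":2}, {"aperture":0.085, "x":3, "y":-3.2, "z":2}, {"aperture":0.085, "x":3, "y":-3.2, "z":2}, {"aperture":0.085, "x":3, "y":-3.2, "z":2}, {"aperture":0.085, "x":2.5, "y":-2.5}, {"aperture":0.085, "rz":0.15}, {"aperture":0.085, "rz":0.15}, {"aperture":0.085, "rz":0.15}, {"aperture":0.085, "rz":0.15}, {"aperture":0.085, "rz":0.15}, {"aperture":0.085, "rz":0.148}]' > path.dat && python3 nudge.py path.dat
python3 plan.py .536 .0715 .189 0.911
```

```text
time: 1.3
position: [0.4069, -0.1476, 0.4044]
tcp_rot: [0.0, 0.993, 0.119, 0.0]
force: [0.3, 0.1, -0.4]
finger_gap: 0.0849
grasp_force: 0.0
time: 2.5
position: [0.5329, 0.0717, 0.3041]
tcp_rot: [0.0, 0.945, -0.327, -0.0]
force: [-0.8, 0.7, -0.0]
finger_gap: 0.0848
grasp_force: 0.0
t 2.5 pos [0.5329 0.0717 0.3041] q [-0.   -0.07  1.91 -0.    1.31  2.23] finger ang -2.237 tool z [-0.001 -0.    -1.   ]
shift [ 0.0026 -0.0019  0.1151]
rz -0.006428337363103331 or 3.13516431622669
```

To row units: 0.03 m is 3, 0.02 m is 2.

```bash
echo '[{"aperture":0.085, "x":0.26, "y":-0.2, "z":3}, {"aperture":0.085, "z":3}, {"aperture":0.085, "z":3}, {"aperture":0.085, "z":2}, {"aperture":0.085, "z":0.7}, {"aperture":0.085}, {"aperture":0.03}, {"aperture":0.03}, {"aperture":0.03}, {"aperture":0.03}, {"aperture":0.03}, {"aperture":0.03}]' > path.dat && python3 nudge.py path.dat
```

```text
time: 3.7
position: [0.5373, 0.0716, 0.1892]
tcp_rot: [-0.0, 0.946, -0.324, 0.001]
force: [0.3, -0.4, 6.3]
finger_gap: 0.0344
grasp_force: 61.3
```

To row units: -0.04 m is -4, -0.03 m is -3.

```bash
echo '[{"aperture":0.03, "z":-1}, {"aperture":0.03, "z":-3}, {"aperture":0.03, "z":-4}, {"aperture":0.03, "z":-4}, {"aperture":0.03}]' > path.dat && python3 nudge.py path.dat; python3 plan.py .499 -.353 .31 .0993; python3 - <<'E'
from h import *
s=imaging.snapshot('scene'); cv2.imwrite('pics/s2.png',cv2.resize(s[60:280,180:440],None,fx=2.5,fy=2.5))
E
```

```text
time: 4.2
position: [0.5383, 0.0717, 0.3151]
tcp_rot: [-0.002, 0.946, -0.324, 0.006]
force: [1.1, 0.1, -0.6]
finger_gap: 0.0349
grasp_force: 60.6
t 4.2 pos [0.5383 0.0717 0.3151] q [-0.   -0.07  1.89  0.    1.31  2.23] finger ang -2.231 tool z [ 0.012  0.    -1.   ]
shift [0.2293 0.3596 0.0045]
rz 0.8114585943806052 or -2.330134059209188
```

View pics/s2.png

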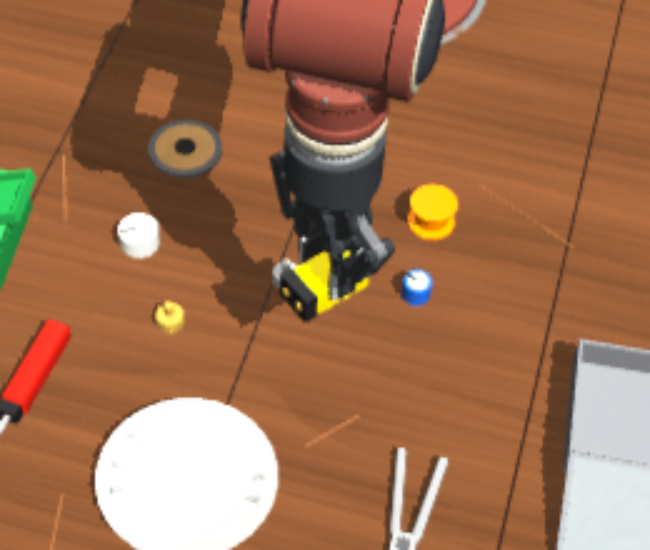

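The battery is held level and centred, at about (310,270) in the crop, and it's lifted clear.

```bash
echo '[{"aperture":0.03, "x":2.3, "y":3.6}, {"aperture":0.03, "x":2.3, "y":3.6}, {"aperture":0.03, "x":2.3, "y":3.6}, {"aperture":0.03, "x":2.3, "y":3.6}, {"aperture":0.03, "x":2.3, "y":3.6}, {"aperture":0.03, "x":2.3, "y":3.6}, {"aperture":0.03, "x":2.3, "y":3.6}, {"aperture":0.03, "x":2.3, "y":3.6}, {"aperture":0.03, "x":2.3, "y":3.6}, {"aperture":0.03, "x":2.3, "y":3.6}]' > path.dat && python3 nudge.py path.dat
echo '[{"aperture":0.03, "rz":0.14}, {"aperture":0.03, "rz":0.14}, {"aperture":0.03, "rz":0.14}, {"aperture":0.03, "rz":0.14}, {"aperture":0.03, "rz":0.14}, {"aperture":0.03, "rz":0.11}, {"aperture":0.03}, {"aperture":0.03}]' > path.dat && python3 nudge.py path.dat; python3 plan.py .499 -.353 .229 .0993
```

```text
time: 5.25
position: [0.4962, -0.3549, 0.3052]
tcp_rot: [-0.001, 0.946, -0.324, -0.002]
force: [0.2, -0.5, -1.7]
finger_gap: 0.0342
grasp_force: 60.6
time: 6.05
position: [0.4969, -0.3534, 0.306]
tcp_rot: [-0.0, 0.743, -0.67, -0.001]
force: [0.1, 0.7, -1.7]
finger_gap: 0.0343
grasp_force: 60.7
t 6.05 pos [ 0.4969 -0.3534  0.306 ] q [-0.74  0.1   1.74  0.    1.31  2.3 ] finger ang -3.039 tool z [-0.002  0.002 -1.   ]
shift [-0.     -0.0023  0.077 ]
rz 0.0036328375508194455 or -3.1379598160389737
```

```bash
echo '[{"aperture":0.03, "y":-0.2, "z":3}, {"aperture":0.03, "z":3}, {"aperture":0.03}, {"aperture":0.03}]' > path.dat && python3 nudge.py path.dat; python3 plan.py .499 -.353 .227 .0993; python3 - <<'E'
from h import *
s=imaging.snapshot('scene')[80:220,70:230]; t=imaging.snapshot('top')[180:280,330:450]
cv2.imwrite('pics/c3.png',np.hstack([cv2.resize(s,(457,400)),cv2.resize(t,(343,400))[:,:343]]))
E
```

```text
time: 6.45
position: [0.499, -0.3533, 0.2469]
tcp_rot: [-0.0, 0.742, -0.67, -0.001]
force: [-0.2, -0.8, -1.5]
finger_gap: 0.0342
grasp_force: 60.6
t 6.45 pos [ 0.499  -0.3533  0.2469] q [-0.74  0.17  1.77  0.    1.21  2.3 ] finger ang -3.04 tool z [-0.002  0.002 -1.   ]
shift [-0.0003 -0.      0.02  ]
rz 0.0022365791705105664 or -3.1393560744192825
```

View pics/c3.png

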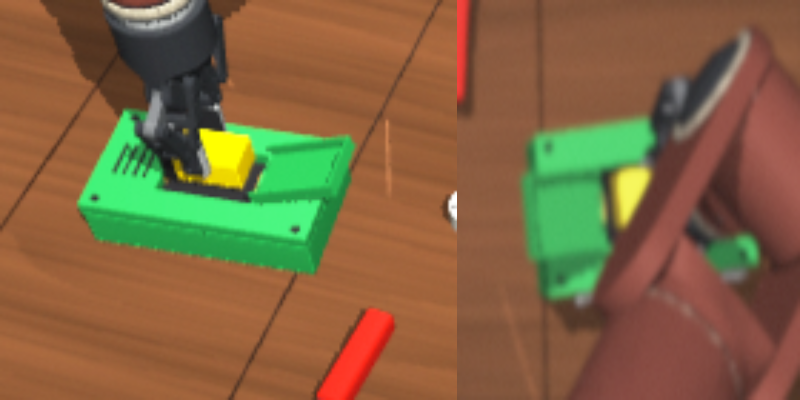

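```bash
python3 - <<'E'
from h import *
th=.0993; L=lambda x,y,z:[.4991+x*np.cos(th)-y*np.sin(th),-.3535+x*np.sin(th)+y*np.cos(th),z]
o=[]
for n,(u0,v0,w,h) in(('top',(365,200,60,80)),('scene',(110,115,60,80))):
    k=6.6; im=cv2.resize(imaging.snapshot(n)[v0:v0+h,u0:u0+w],None,fx=k,fy=k,interpolation=cv2.INTER_CUBIC)
    for P,c in(([(.027,.042,.05),(-.027,.042,.05),(-.027,-.042,.05),(.027,-.042,.05)],(255,0,255)),([(.018,.034,.086),(-.018,.034,.086),(-.018,-.034,.086),(.018,-.034,.086)],(255,0,0))):
        p=((proj(n,[L(*q) for q in P])-[u0,v0]+.5)*k).astype(np.int32); cv2.polylines(im,[p],True,c,1)
    o.append(im)
cv2.imwrite('pics/c4.png',np.hstack(o))
E
```

```text
(no output)
```

View pics/c4.png

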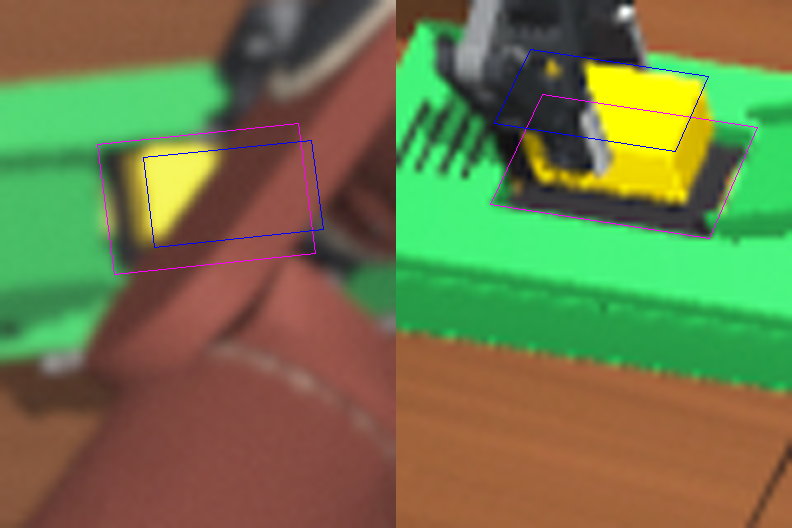

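The overlay matches in both views. The bay is centred on the model, and the battery's end edge is at 145 px (top) and 710 px (scene), as predicted. I'll lower it.

```bash
echo '[{"aperture":0.03, "z":1}, {"aperture":0.03, "z":0.6}, {"aperture":0.03, "z":0.3}, {"aperture":0.03}]' > path.dat && python3 nudge.py path.dat
```

```text
time: 7.05
position: [0.4991, -0.3534, 0.2279]
tcp_rot: [-0.0, 0.742, -0.671, -0.001]
force: [1.0, -0.1, -1.5]
finger_gap: 0.0343
grasp_force: 60.7
```

```bash
echo '[{"aperture":0.03, "z":0.1}, {"aperture":0.03}]' > path.dat && python3 nudge.py path.dat; echo '[{"aperture":0.03, "z":0.1}, {"aperture":0.03}]' > path.dat && python3 nudge.py path.dat
```

```text
time: 7.25
position: [0.4993, -0.3536, 0.2276]
tcp_rot: [0.0, 0.742, -0.671, -0.0]
force: [-0.6, 0.1, -1.5]
finger_gap: 0.0343
grasp_force: 60.7
time: 7.45
position: [0.4994, -0.3537, 0.2273]
tcp_rot: [0.0, 0.742, -0.671, 0.0]
force: [-1.6, 1.7, 2.0]
finger_gap: 0.0343
grasp_force: 61.0
```

To row units: -0.04 m is -4, -0.03 m is -3.

```bash
echo '[{"aperture":0.05}, {"aperture":0.05}, {"aperture":0.05}, {"aperture":0.05, "z":-1}, {"aperture":0.06, "z":-3}, {"aperture":0.08, "z":-4}, {"aperture":0.085, "z":-4}, {"aperture":0.085, "rz":-0.15}, {"aperture":0.085, "rz":-0.15}, {"aperture":0.085, "rz":-0.15}, {"aperture":0.085, "rz":-0.15}, {"aperture":0.085, "rz":-0.15}]' > path.dat && python3 nudge.py path.dat; echo '[{"aperture":0.085, "rz":-0.15}, {"aperture":0.085, "rz":-0.15}, {"aperture":0.085, "rz":-0.15}, {"aperture":0.085, "rz":-0.15}, {"aperture":0.085, "rz":-0.15}, {"aperture":0.085, "rz":-0.06}, {"aperture":0.085}]' > path.dat && python3 nudge.py path.dat; python3 plan.py .4476 -.1405 .25 1.66;  python3 - <<'E'
from h import *
print([[(np.array([.5145,.3794])+R.from_euler('z',.088).apply([sx*.012,sy*.03,0])[:2]).round(4)] for sx,sy in((-1,-1),(1,1))])
s=imaging.snapshot('scene')[80:220,70:230]; t=imaging.snapshot('top')[180:280,330:450]
cv2.imwrite('pics/c5.png',np.hstack([cv2.resize(s,(457,400)),cv2.resize(t,(343,400))[:,:343]]))
E
```

```text
time: 8.65
position: [0.4993, -0.3536, 0.3476]
tcp_rot: [0.0, 0.937, -0.349, 0.0]
force: [-0.5, 0.8, -0.0]
finger_gap: 0.0852
grasp_force: 0.0
time: 9.35
position: [0.4993, -0.3536, 0.3475]
tcp_rot: [0.0, 0.999, 0.045, 0.0]
force: [0.0, -0.7, -0.9]
finger_gap: 0.0848
grasp_force: 0.0
t 9.35 pos [ 0.4993 -0.3536  0.3475] q [-0.74  0.06  1.7   0.    1.38  0.74] finger ang -1.481 tool z [ 0.001 -0.001 -1.   ]
shift [-0.0325 -0.217   0.0974]
rz 0.00037132057268163265 or -3.1412213330171115
[[array([0.5052, 0.3485])], [array([0.5238, 0.4103])]]
```

View pics/c5.png

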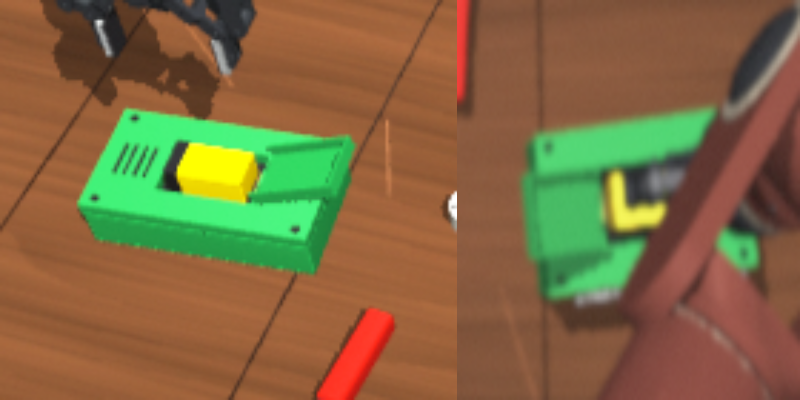

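The battery lies flat in the bay (crop 215,170). Next is the white knob.

To row units: -0.037 m is -3.7, -0.036 m is -3.6.

```bash
echo '[{"aperture":0.085, "x":-0.55, "y":-3.6}, {"aperture":0.085, "x":-0.55, "y":-3.6}, {"aperture":0.085, "x":-0.55, "y":-3.6, "z":1}, {"aperture":0.085, "x":-0.55, "y":-3.6, "z":2}, {"aperture":0.085, "x":-0.55, "y":-3.6, "z":3}, {"aperture":0.085, "x":-0.5, "y":-3.7, "z":3}, {"aperture":0.085}, {"aperture":0.085}]' > path.dat && python3 nudge.py path.dat; python3 plan.py .4476 -.1405 .178 1.66
```

```text
time: 10.25
position: [0.4471, -0.1397, 0.2561]
tcp_rot: [-0.0, 0.999, 0.045, -0.001]
force: [0.2, -0.1, 0.5]
finger_gap: 0.085
grasp_force: 0.0
t 10.25 pos [ 0.4471 -0.1397  0.2561] q [-0.46 -0.19  2.1  -0.    1.23  1.02] finger ang -1.48 tool z [-0.001  0.    -1.   ]
shift [0.0005 0.0009 0.0781]
rz 0.0013672048854305174 or -3.1402254487043626
```

```bash
echo '[{"aperture":0.085, "z":3}, {"aperture":0.085, "z":3}, {"aperture":0.085, "z":1.8}, {"aperture":0.03}, {"aperture":0.03}, {"aperture":0.03}, {"aperture":0.03}, {"aperture":0.03}]' > path.dat && python3 nudge.py path.dat; echo '[{"aperture":0.03, "z":-1}, {"aperture":0.03, "z":-3}, {"aperture":0.03, "z":-4}, {"aperture":0.03, "z":-3}, {"aperture":0.03}]' > path.dat && python3 nudge.py path.dat;python3 plan.py .5052 .3485 .28 1.66
```

```text
time: 11.05
position: [0.4489, -0.1413, 0.1813]
tcp_rot: [0.001, 0.999, 0.045, 0.002]
force: [0.7, -2.3, 5.7]
finger_gap: 0.0375
grasp_force: 60.5
time: 11.55
position: [0.449, -0.1411, 0.295]
tcp_rot: [0.003, 0.999, 0.045, 0.005]
force: [0.6, -0.7, -0.1]
finger_gap: 0.0375
grasp_force: 60.2
t 11.55 pos [ 0.449  -0.1411  0.295 ] q [-0.46 -0.24  2.07  0.    1.3   1.02] finger ang -1.481 tool z [ 0.01  -0.005 -1.   ]
shift [ 0.0998 -0.4826  0.0132]
rz 0.0007405067305583657 or -3.1408521468592348
```

```bash
echo '[{"aperture":0.03, "x":0.83, "y":-4.02}, {"aperture":0.03, "x":0.83, "y":-4.02}, {"aperture":0.03, "x":0.83, "y":-4.02}, {"aperture":0.03, "x":0.83, "y":-4.02}, {"aperture":0.03, "x":0.83, "y":-4.02}, {"aperture":0.03, "x":0.83, "y":-4.02}, {"aperture":0.03, "x":0.83, "y":-4.02}, {"aperture":0.03, "x":0.83, "y":-4.02}, {"aperture":0.03, "x":0.83, "y":-4.02}, {"aperture":0.03, "x":0.83, "y":-4.02}, {"aperture":0.03, "x":0.83, "y":-4.02}, {"aperture":0.03, "x":0.83, "y":-4.02}]' > path.dat && python3 nudge.py path.dat; echo '[{"aperture":0.03}, {"aperture":0.03, "z":3}, {"aperture":0.03}]' > path.dat && python3 nudge.py path.dat; python3 plan.py .5052 .3485 .187 1.66; python3 - <<'E'
from h import *
s=imaging.snapshot('scene')[150:320,330:520]; t=imaging.snapshot('top')[150:270,80:200]
cv2.imwrite('pics/c6.png',np.hstack([cv2.resize(s,(447,400)),cv2.resize(t,(350,350)) if 0 else cv2.resize(t,(350,400))]))
E
```

```text
time: 12.75
position: [0.5029, 0.3506, 0.2881]
tcp_rot: [0.0, 0.999, 0.045, -0.001]
force: [0.8, 0.0, 0.0]
finger_gap: 0.0375
grasp_force: 60.3
time: 13.05
position: [0.5015, 0.348, 0.2541]
tcp_rot: [0.002, 0.999, 0.045, -0.004]
force: [-1.2, -1.2, -1.5]
finger_gap: 0.0373
grasp_force: 60.4
t 13.05 pos [0.5015 0.348  0.2541] q [ 0.48  0.16  1.76 -0.    1.23  1.97] finger ang -1.481 tool z [-0.008 -0.004 -1.   ]
shift [ 0.0043 -0.0005  0.067 ]
rz 0.0009490022563651834 or -3.140643651333428
```

View pics/c6.png

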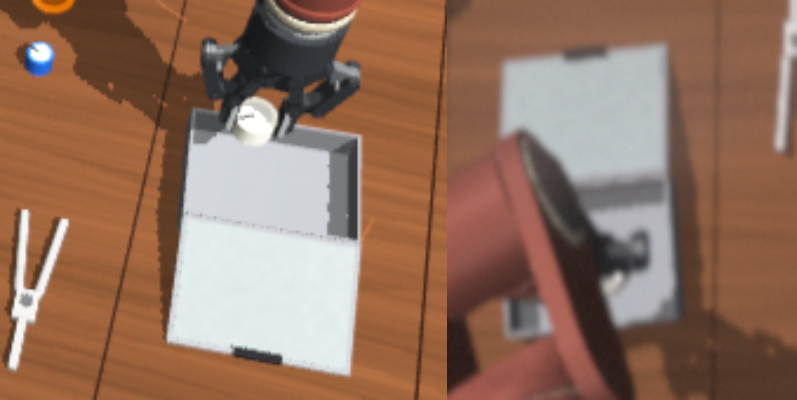

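The knob is over the open half of the box at (255,120) in the scene crop, clear of the walls.

To row units: 0.004 m is 0.4, 0.03 m is 3.

```bash
echo '[{"aperture":0.03, "x":0.4, "z":3}, {"aperture":0.03, "z":2.5}, {"aperture":0.03, "z":1}, {"aperture":0.03}]' > path.dat && python3 nudge.py path.dat; echo '[{"aperture":0.03, "z":0.2}, {"aperture":0.03}]' > path.dat && python3 nudge.py path.dat; echo '[{"aperture":0.03, "z":0.2}, {"aperture":0.03}]' > path.dat && python3 nudge.py path.dat
```

```text
time: 13.55
position: [0.507, 0.3487, 0.1928]
tcp_rot: [0.001, 0.999, 0.045, -0.001]
force: [-0.2, -0.2, -0.3]
finger_gap: 0.0374
grasp_force: 60.4
time: 13.75
position: [0.5081, 0.3496, 0.1935]
tcp_rot: [-0.001, 0.999, 0.045, 0.001]
force: [0.7, 0.5, -0.5]
finger_gap: 0.037
grasp_force: 60.4
time: 13.95
position: [0.5076, 0.3495, 0.1904]
tcp_rot: [-0.0, 0.999, 0.045, 0.0]
force: [-0.6, 0.7, -1.6]
finger_gap: 0.0374
grasp_force: 60.4
```

```bash
for i in 1 2; do echo '[{"aperture":0.03, "z":0.2}, {"aperture":0.03}, {"aperture":0.03}]' > path.dat && python3 nudge.py path.dat|sed -n '2p;4p'; done; echo '[{"aperture":0.03, "z":0.1}, {"aperture":0.03}, {"aperture":0.03}]' > path.dat && python3 nudge.py path.dat|sed -n '2p;4p'
```

```text
position: [0.5073, 0.3493, 0.1876]
force: [-0.5, -0.4, 0.1]
position: [0.5073, 0.3493, 0.1855]
force: [0.6, 0.3, -0.7]
position: [0.5074, 0.3493, 0.1847]
force: [0.2, -0.4, -0.4]
```

To row units: 0.001 m is 0.1.

```bash
echo '[{"aperture":0.03, "z":0.1}, {"aperture":0.03}, {"aperture":0.03}]' > path.dat && python3 nudge.py path.dat|sed -n '2p;4p';  echo '[{"aperture":0.03, "z":0.1}, {"aperture":0.03}, {"aperture":0.03}]' > path.dat && python3 nudge.py path.dat|sed -n '2p;4p'
```

```text
position: [0.5075, 0.3495, 0.1844]
force: [-2.7, -2.0, 5.8]
position: [0.5076, 0.3495, 0.1843]
force: [-5.1, -1.8, 11.3]
```

```bash
echo '[{"aperture":0.054}, {"aperture":0.054}, {"aperture":0.054}, {"aperture":0.054, "z":-1}, {"aperture":0.054, "z":-4}, {"aperture":0.054, "z":-4}, {"aperture":0.085, "z":-3}, {"aperture":0.085}]' > path.dat && python3 nudge.py path.dat; python3 plan.py .4303 .1386 .25 1.66
```

```text
time: 16.25
position: [0.5091, 0.3503, 0.31]
tcp_rot: [-0.003, 0.999, 0.045, 0.005]
force: [0.6, 0.5, 0.1]
finger_gap: 0.0803
grasp_force: 0.0
t 16.25 pos [0.5091 0.3503 0.31  ] q [0.48 0.11 1.72 0.   1.31 1.96] finger ang -1.481 tool z [ 0.01   0.005 -1.   ]
shift [-0.0981  0.204   0.058 ]
rz 0.0006859259189866407 or -3.1409067276708065
```

To row units: 0.034 m is 3.4, -0.0163 m is -1.63.

```bash
echo '[{"aperture":0.085, "x":-1.63, "y":3.4}, {"aperture":0.085, "x":-1.63, "y":3.4}, {"aperture":0.085, "x":-1.63, "y":3.4, "z":1}, {"aperture":0.085, "x":-1.63, "y":3.4, "z":1}, {"aperture":0.085, "x":-1.63, "y":3.4, "z":2}, {"aperture":0.085, "x":-1.63, "y":3.4, "z":2}, {"aperture":0.085}, {"aperture":0.085}, {"aperture":0.085}]' > path.dat && python3 nudge.py path.dat; python3 plan.py .4303 .1386 .179 1.66;  python3 - <<'E'
from h import *
s=imaging.snapshot('scene')[150:320,330:520]; t=imaging.snapshot('top')[150:270,80:200]
cv2.imwrite('pics/c7.png',np.hstack([cv2.resize(s,(447,400)),cv2.resize(t,(350,350)) if 0 else cv2.resize(t,(350,400))]))
E
```

```text
time: 17.15
position: [0.4289, 0.1379, 0.2436]
tcp_rot: [-0.0, 0.999, 0.045, 0.001]
force: [-0.3, -0.2, -0.1]
finger_gap: 0.085
grasp_force: 0.0
t 17.15 pos [0.4289 0.1379 0.2436] q [ 0.15 -0.22  2.15  0.    1.21  1.63] finger ang -1.481 tool z [ 0.002  0.001 -1.   ]
shift [ 0.0013 -0.0006  0.0646]
rz 0.0009506108351189368 or -3.140642042754674
```

View pics/c7.png

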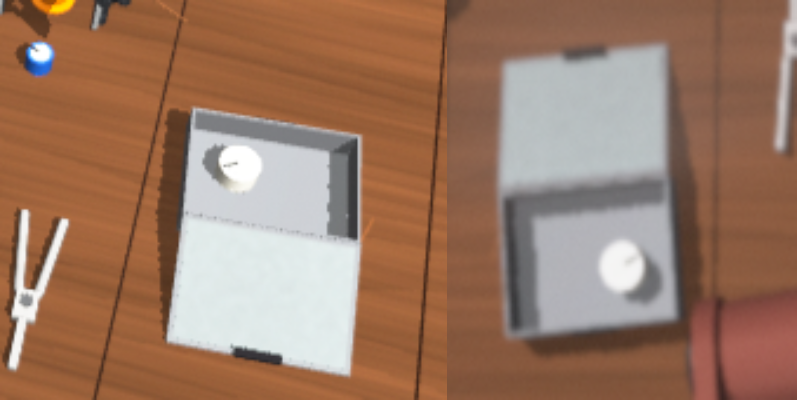

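The white knob stands on the box floor (crop 622,265), with room left on the +y side for the blue one.

```bash
echo '[{"aperture":0.085, "x":0.1, "z":3}, {"aperture":0.085, "z":2.5}, {"aperture":0.085, "z":1}, {"aperture":0.018}, {"aperture":0.018}, {"aperture":0.018}, {"aperture":0.018}, {"aperture":0.018}, {"aperture":0.018}]' > path.dat && python3 nudge.py path.dat; echo '[{"aperture":0.018, "z":-1}, {"aperture":0.018, "z":-3}, {"aperture":0.018, "z":-4}, {"aperture":0.018, "z":-3}, {"aperture":0.018}]' > path.dat && python3 nudge.py path.dat;python3 plan.py .5238 .4103 .28 1.66
```

```text
time: 18.15
position: [0.4303, 0.1377, 0.1794]
tcp_rot: [-0.0, 0.999, 0.045, 0.002]
force: [-1.0, -0.1, 6.5]
finger_gap: 0.0257
grasp_force: 59.2
time: 18.65
position: [0.4309, 0.1378, 0.2936]
tcp_rot: [-0.001, 0.999, 0.045, 0.005]
force: [0.7, -0.5, -0.1]
finger_gap: 0.0257
grasp_force: 59.0
t 18.65 pos [0.4309 0.1378 0.2936] q [ 0.14 -0.29  2.11  0.    1.3   1.63] finger ang -1.481 tool z [ 0.01   0.001 -1.   ]
shift [ 0.1168 -0.2631  0.0149]
rz 0.0006010392358568595 or -3.1409916143539363
```

```bash
echo '[{"aperture":0.018, "x":1.67, "y":-3.76}, {"aperture":0.018, "x":1.67, "y":-3.76}, {"aperture":0.018, "x":1.67, "y":-3.76}, {"aperture":0.018, "x":1.67, "y":-3.76}, {"aperture":0.018, "x":1.67, "y":-3.76}, {"aperture":0.018, "x":1.67, "y":-3.76}, {"aperture":0.018, "x":1.67, "y":-3.76}, {"aperture":0.018, "z":2}, {"aperture":0.018, "z":2}, {"aperture":0.018, "z":1}, {"aperture":0.018}, {"aperture":0.018}]' > path.dat && python3 nudge.py path.dat;python3 plan.py .5238 .4103 .1855 1.66
```

```text
time: 19.85
position: [0.5221, 0.4099, 0.2378]
tcp_rot: [0.0, 0.999, 0.045, -0.0]
force: [0.2, 0.7, 0.3]
finger_gap: 0.0256
grasp_force: 59.2
t 19.85 pos [0.5221 0.4099 0.2378] q [0.55 0.29 1.64 0.   1.21 2.03] finger ang -1.481 tool z [-0. -0. -1.]
shift [ 0.0018 -0.0003  0.0523]
rz 0.00024294630500598657 or -3.141349707284787
```

To row units: 0.03 m is 3, 0.015 m is 1.5.

```bash
echo '[{"aperture":0.018, "x":0.18, "z":3}, {"aperture":0.018, "z":1.5}, {"aperture":0.018, "z":0.7}, {"aperture":0.018}, {"aperture":0.018}]' > path.dat && python3 nudge.py path.dat|sed -n '2p;4p'; for i in 1 2; do echo '[{"aperture":0.018, "z":0.1}, {"aperture":0.018}, {"aperture":0.018}]' > path.dat && python3 nudge.py path.dat|sed -n '2p;4p'; done
```

```text
position: [0.5242, 0.4104, 0.1866]
force: [-0.7, -0.3, 0.3]
position: [0.5241, 0.4104, 0.1854]
force: [-0.7, 0.8, -0.7]
position: [0.5238, 0.4103, 0.1836]
force: [0.0, -0.6, -0.6]
```

The manual's scale: shifts go in cm. Converting my numbers, 0.001 m is 0.1.

```bash
for i in 1 2; do echo '[{"aperture":0.018, "z":0.1}, {"aperture":0.018}, {"aperture":0.018}]' > path.dat && python3 nudge.py path.dat|sed -n '2p;4p'; done
```

```text
position: [0.5239, 0.4103, 0.1826]
force: [0.5, 0.4, -0.3]
position: [0.524, 0.4104, 0.1824]
force: [-3.5, -1.5, 6.0]
```

To row units: -0.04 m is -4, -0.03 m is -3.

```bash
echo '[{"aperture":0.042}, {"aperture":0.042}, {"aperture":0.042}, {"aperture":0.042, "z":-1}, {"aperture":0.042, "z":-4}, {"aperture":0.042, "z":-4}, {"aperture":0.085, "z":-3}, {"aperture":0.085}]' > path.dat && python3 nudge.py path.dat; python3 plan.py .531 -.0787 .25 1.66
```

```text
time: 22.35
position: [0.5255, 0.4113, 0.3096]
tcp_rot: [-0.003, 0.999, 0.045, 0.005]
force: [0.5, 1.2, 0.5]
finger_gap: 0.0693
grasp_force: 0.0
t 22.35 pos [0.5255 0.4113 0.3096] q [0.55 0.22 1.59 0.   1.32 2.03] finger ang -1.481 tool z [ 0.01   0.006 -1.   ]
shift [-0.0392  0.4889  0.0565]
rz 0.0006985212021213272 or -3.140894132387672
```

To row units: 0.0408 m is 4.08, 0.01 m is 1.

```bash
echo '[{"aperture":0.085, "x":-0.33, "y":4.08}, {"aperture":0.085, "x":-0.33, "y":4.08}, {"aperture":0.085, "x":-0.33, "y":4.08}, {"aperture":0.085, "x":-0.33, "y":4.08}, {"aperture":0.085, "x":-0.33, "y":4.08}, {"aperture":0.085, "x":-0.33, "y":4.08}, {"aperture":0.085, "x":-0.33, "y":4.08}, {"aperture":0.085, "x":-0.33, "y":4.08}, {"aperture":0.085, "x":-0.33, "y":4.08, "z":1}, {"aperture":0.085, "x":-0.33, "y":4.08, "z":1}, {"aperture":0.085, "x":-0.33, "y":4.08, "z":1}, {"aperture":0.085, "x":-0.33, "y":4.08, "z":1}]' > path.dat && python3 nudge.py path.dat>/dev/null; echo '[{"aperture":0.085}, {"aperture":0.085}, {"aperture":0.085}]' > path.dat && python3 nudge.py path.dat; python3 plan.py .531 -.0787 .176 1.66; python3 - <<'E'
from h import *
s=imaging.snapshot('scene'); t=imaging.snapshot('top')[150:270,80:200]
cv2.imwrite('pics/c8.png',np.hstack([cv2.resize(s[110:250,170:370],(457,320)),cv2.resize(t,(343,320))]))
E
```

```text
time: 23.85
position: [0.5283, -0.0802, 0.2617]
tcp_rot: [-0.0, 0.999, 0.045, -0.0]
force: [0.4, 0.6, 0.0]
finger_gap: 0.0851
grasp_force: 0.0
t 23.85 pos [ 0.5283 -0.0802  0.2617] q [-0.29 -0.03  1.94  0.    1.23  1.19] finger ang -1.48 tool z [-0.  0. -1.]
shift [ 0.0028 -0.0012  0.0857]
rz 0.0012815770876697385 or -3.1403110765021234
```

View pics/c8.png

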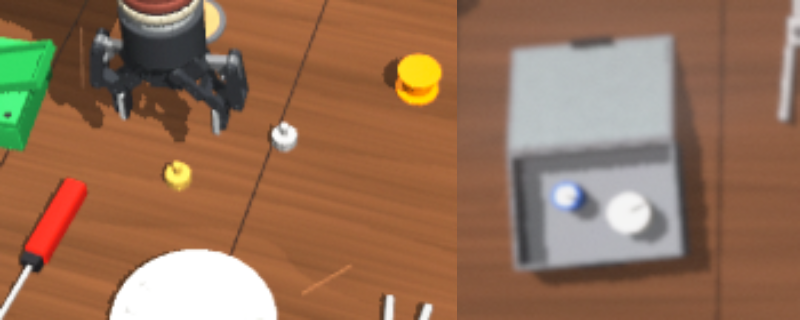

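Both knobs stand side by side in the box (blue 568,197 and white 628,213). Next is the brass screw.

To row units: 0.018 m is 1.8, 0.03 m is 3.

```bash
echo '[{"aperture":0.085, "x":0.28, "y":-0.12, "z":3}, {"aperture":0.085, "z":3}, {"aperture":0.085, "z":1.8}, {"aperture":0.085, "z":0.7}, {"aperture":0.085}, {"aperture":0.018}, {"aperture":0.018}, {"aperture":0.018}, {"aperture":0.018}, {"aperture":0.018}, {"aperture":0.018}]' > path.dat && python3 nudge.py path.dat; echo '[{"aperture":0.018, "z":-1}, {"aperture":0.018, "z":-3}, {"aperture":0.018, "z":-4}, {"aperture":0.018, "z":-3}, {"aperture":0.018}]' > path.dat && python3 nudge.py path.dat;python3 plan.py .716 -.0055 .28 1.66
```

```text
time: 25.05
position: [0.5316, -0.0797, 0.1779]
tcp_rot: [0.0, 0.999, 0.045, 0.001]
force: [-0.8, -0.4, 5.6]
finger_gap: 0.0231
grasp_force: 58.7
time: 25.55
position: [0.5327, -0.0799, 0.2927]
tcp_rot: [0.002, 0.999, 0.045, 0.005]
force: [1.7, 0.2, 0.2]
finger_gap: 0.023
grasp_force: 58.9
t 25.55 pos [ 0.5327 -0.0799  0.2927] q [-0.29 -0.06  1.92  0.    1.27  1.19] finger ang -1.481 tool z [ 0.01  -0.003 -1.   ]
shift [ 0.1891 -0.0577  0.0143]
rz 0.0006235391639091148 or -3.140969114425884
```

To row units: 0.0378 m is 3.78, -0.0115 m is -1.15.

```bash
echo '[{"aperture":0.018, "x":3.78, "y":-1.15}, {"aperture":0.018, "x":3.78, "y":-1.15}, {"aperture":0.018, "x":3.78, "y":-1.15}, {"aperture":0.018, "x":3.78, "y":-1.15}, {"aperture":0.018, "x":3.78, "y":-1.15}, {"aperture":0.018, "z":2}, {"aperture":0.018, "z":3}, {"aperture":0.018, "z":1}, {"aperture":0.018}, {"aperture":0.018}, {"aperture":0.018}]' > path.dat && python3 nudge.py path.dat; python3 plan.py .716 -.0055 .187 1.66; python3 - <<'E'
from h import *
s=imaging.snapshot('scene')[170:310,170:370]; t=imaging.snapshot('top')[120:220,200:320]
cv2.imwrite('pics/c9.png',np.hstack([cv2.resize(s,(457,320)),cv2.resize(t,(343,320))]))
E
```

```text
time: 26.65
position: [0.7147, -0.0055, 0.2288]
tcp_rot: [0.0, 0.999, 0.045, 0.002]
force: [0.5, -0.4, -0.5]
finger_gap: 0.0232
grasp_force: 58.9
t 26.65 pos [ 0.7147 -0.0055  0.2288] q [-0.11  0.41  1.51  0.    1.23  1.37] finger ang -1.481 tool z [ 0.003 -0.    -1.   ]
shift [0.0012 0.0001 0.0418]
rz 0.000272087646218111 or -3.141320565943575
```

View pics/c9.png

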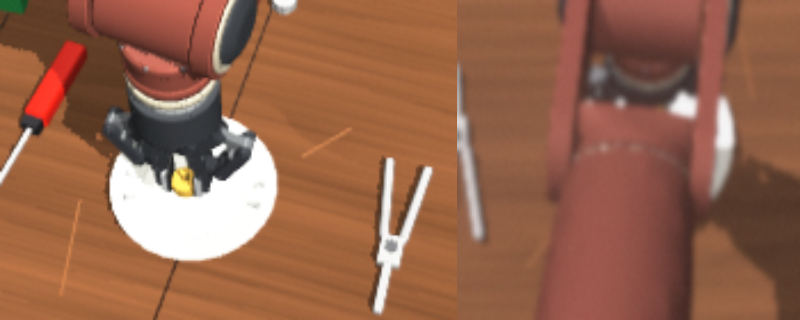

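The brass screw is held upright above the saucer's middle (183,180).

To row units: 0.025 m is 2.5, 0.012 m is 1.2.

```bash
echo '[{"aperture":0.018, "x":0.1, "z":2.5}, {"aperture":0.018, "z":1.2}, {"aperture":0.018, "z":0.4}, {"aperture":0.018}, {"aperture":0.018}]' > path.dat && python3 nudge.py path.dat|sed -n '2p;4p'; for i in 1 2 3; do echo '[{"aperture":0.018, "z":0.1}, {"aperture":0.018}, {"aperture":0.018}]' > path.dat && python3 nudge.py path.dat|sed -n '2p;4p'; done
```

```text
position: [0.7154, -0.0052, 0.1865]
force: [0.3, 0.1, -0.7]
position: [0.7153, -0.0052, 0.1852]
force: [0.2, -0.4, -0.3]
position: [0.7151, -0.0051, 0.1836]
force: [0.1, 0.0, -0.5]
position: [0.7152, -0.0052, 0.1829]
force: [0.3, -0.1, 0.5]
```

To row units: 0.001 m is 0.1.

```bash
echo '[{"aperture":0.018, "z":0.1}, {"aperture":0.018}, {"aperture":0.018}]' > path.dat && python3 nudge.py path.dat|sed -n '2p;4p'
```

```text
position: [0.7153, -0.0051, 0.1829]
force: [-3.5, -0.3, 5.0]
```

Contact. I'll release, lift and go to the steel screw.

```bash
echo '[{"aperture":0.042}, {"aperture":0.042}, {"aperture":0.042}, {"aperture":0.042, "z":-1}, {"aperture":0.042, "z":-4}, {"aperture":0.042, "z":-4}, {"aperture":0.085, "z":-3}, {"aperture":0.085}, {"aperture":0.085}]' > path.dat && python3 nudge.py path.dat; python3 plan.py .450 .0132 .25 1.66
```

```text
time: 29.35
position: [0.7154, -0.0052, 0.3035]
tcp_rot: [0.0, 0.999, 0.045, 0.001]
force: [-0.4, -0.4, 0.0]
finger_gap: 0.0828
grasp_force: 0.0
t 29.35 pos [ 0.7154 -0.0052  0.3035] q [-0.11  0.33  1.47  0.    1.34  1.37] finger ang -1.481 tool z [ 0.003 -0.    -1.   ]
shift [-0.2628 -0.0421  0.0528]
rz 0.0006474071598097098 or -3.1409452464299834
```

To row units: -0.0376 m is -3.76, 0.02 m is 2.

```bash
echo '[{"aperture":0.085, "x":-3.76, "y":-0.6}, {"aperture":0.085, "x":-3.76, "y":-0.6}, {"aperture":0.085, "x":-3.76, "y":-0.6}, {"aperture":0.085, "x":-3.76, "y":-0.6}, {"aperture":0.085, "x":-3.76, "y":-0.6, "z":1}, {"aperture":0.085, "x":-3.76, "y":-0.6, "z":2}, {"aperture":0.085, "x":-3.76, "y":-0.6, "z":2}, {"aperture":0.085}, {"aperture":0.085}, {"aperture":0.085}]' > path.dat && python3 nudge.py path.dat; python3 plan.py .450 .0132 .177 1.66; python3 - <<'E'
from h import *
s=imaging.snapshot('scene')[110:290,170:370]; t=imaging.snapshot('top')[120:220,200:320]
cv2.imwrite('pics/c10.png',np.hstack([cv2.resize(s,(457,400)),cv2.resize(t,(343,400))]))
E
```

```text
time: 30.35
position: [0.45, 0.013, 0.2522]
tcp_rot: [0.0, 0.999, 0.045, 0.001]
force: [1.1, 0.1, 0.5]
finger_gap: 0.085
grasp_force: 0.0
t 30.35 pos [0.45   0.013  0.2522] q [-0.14 -0.23  2.15  0.    1.23  1.34] finger ang -1.481 tool z [ 0.001 -0.    -1.   ]
shift [-0.0001 -0.0003  0.0752]
rz 0.0005231655349362541 or -3.141069488054857
```

View pics/c10.png

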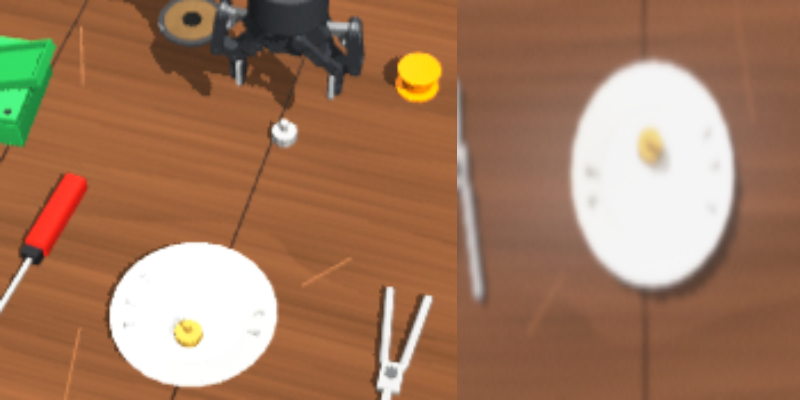

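The brass screw stands upright on the saucer's flat floor (188,332), with the near half of the floor free. Next I grip the steel screw.

To row units: 0.03 m is 3, 0.014 m is 1.4.

```bash
echo '[{"aperture":0.085, "z":3}, {"aperture":0.085, "z":3}, {"aperture":0.085, "z":1.4}, {"aperture":0.085, "z":0.1}, {"aperture":0.085}, {"aperture":0.018}, {"aperture":0.018}, {"aperture":0.018}, {"aperture":0.018}, {"aperture":0.018}, {"aperture":0.018}]' > path.dat && python3 nudge.py path.dat; echo '[{"aperture":0.018, "z":-1}, {"aperture":0.018, "z":-3}, {"aperture":0.018, "z":-4}, {"aperture":0.018, "z":-3}, {"aperture":0.018}]' > path.dat && python3 nudge.py path.dat;python3 plan.py .670 -.0055 .24 1.66
```

```text
time: 31.55
position: [0.4497, 0.013, 0.1776]
tcp_rot: [0.0, 0.999, 0.045, 0.001]
force: [-0.7, 0.0, 5.9]
finger_gap: 0.0234
grasp_force: 58.6
time: 32.05
position: [0.4509, 0.0129, 0.2923]
tcp_rot: [0.001, 0.999, 0.045, 0.005]
force: [1.1, 0.1, 0.2]
finger_gap: 0.0226
grasp_force: 58.9
t 32.05 pos [0.4509 0.0129 0.2923] q [-0.14 -0.29  2.12  0.    1.3   1.34] finger ang -1.481 tool z [ 0.01  -0.001 -1.   ]
shift [0.2161 0.0379 0.0546]
rz 0.0006673199374027661 or -3.1409253336523903
```

```bash
echo '[{"aperture":0.018, "x":3.6, "y":0.63}, {"aperture":0.018, "x":3.6, "y":0.63}, {"aperture":0.018, "x":3.6, "y":0.63}, {"aperture":0.018, "x":3.6, "y":0.63}, {"aperture":0.018, "x":3.6, "y":0.63}, {"aperture":0.018, "x":3.6, "y":0.63}, {"aperture":0.018, "z":2}, {"aperture":0.018, "z":3}, {"aperture":0.018, "z":1}, {"aperture":0.018}, {"aperture":0.018}, {"aperture":0.018}]' > path.dat && python3 nudge.py path.dat; python3 plan.py .670 -.0055 .187 1.66
```

```text
time: 33.25
position: [0.6683, -0.0052, 0.2286]
tcp_rot: [0.0, 0.999, 0.045, 0.001]
force: [-0.4, 0.2, -0.1]
finger_gap: 0.0229
grasp_force: 58.9
t 33.25 pos [ 0.6683 -0.0052  0.2286] q [-0.12  0.31  1.63  0.    1.2   1.36] finger ang -1.481 tool z [ 0.003 -0.    -1.   ]
shift [0.0016 0.0004 0.0416]
rz 0.000664955789051902 or -3.140927697800741
```

To row units: 0.025 m is 2.5, 0.012 m is 1.2.

```bash
echo '[{"aperture":0.018, "x":0.2, "z":2.5}, {"aperture":0.018, "z":1.2}, {"aperture":0.018, "z":0.4}, {"aperture":0.018}, {"aperture":0.018}]' > path.dat && python3 nudge.py path.dat|sed -n '2p;4p'; for i in 1 2 3 4; do echo '[{"aperture":0.018, "z":0.1}, {"aperture":0.018}, {"aperture":0.018}]' > path.dat && python3 nudge.py path.dat|sed -n '2p;4p'; done
```

```text
position: [0.67, -0.005, 0.1866]
force: [0.7, -0.4, -0.0]
position: [0.6699, -0.005, 0.1852]
force: [-0.1, -0.6, -0.6]
position: [0.6697, -0.005, 0.1836]
force: [-0.3, 0.2, 0.1]
position: [0.6698, -0.005, 0.1827]
force: [-0.3, -0.0, -0.7]
position: [0.6698, -0.005, 0.1827]
force: [-2.7, 0.7, 5.4]
```

Contact. I'll release, lift, back off and check.

To row units: -0.05 m is -5, -0.04 m is -4.

```bash
echo '[{"aperture":0.042}, {"aperture":0.042}, {"aperture":0.042}, {"aperture":0.042, "z":-1}, {"aperture":0.042, "z":-4}, {"aperture":0.042, "z":-5}, {"aperture":0.085, "z":-5}, {"aperture":0.085, "x":-4, "z":-2}, {"aperture":0.085, "x":-4}, {"aperture":0.085, "x":-4}, {"aperture":0.085, "x":-4}, {"aperture":0.085, "x":-4}]' > path.dat && python3 nudge.py path.dat; echo '[{"aperture":0.085}, {"aperture":0.085}, {"aperture":0.085}]' > path.dat && python3 nudge.py path.dat|head -2;  python3 - <<'E'
from h import *
cv2.imwrite('pics/c11.png',cv2.resize(imaging.snapshot('scene')[90:310,90:500],(800,429),interpolation=cv2.INTER_CUBIC))
E
```

```text
time: 36.15
position: [0.4689, -0.0229, 0.3523]
tcp_rot: [0.0, 0.999, 0.045, 0.0]
force: [0.5, -0.2, -0.1]
finger_gap: 0.085
grasp_force: 0.0
time: 36.45
position: [0.4713, -0.023, 0.3528]
```

View pics/c11.png

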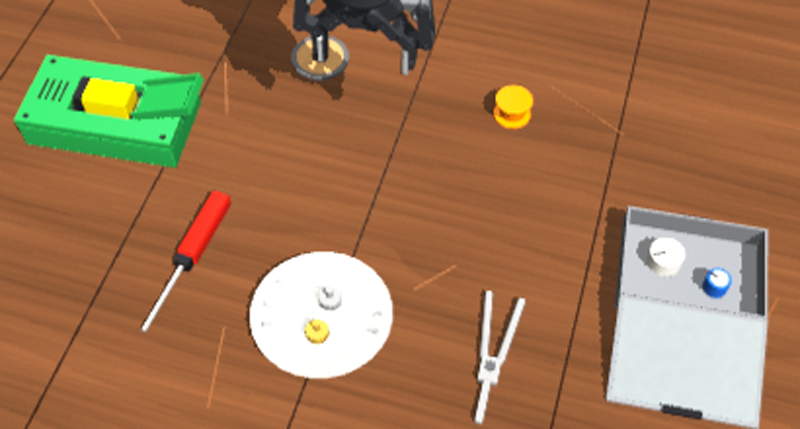

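The picture shows everything placed: battery in the bay (107,97), white and blue knobs standing in the box (665,255 and 717,282), steel and brass screws standing on the saucer (330,297 and 317,330). The screwdriver and pliers haven't moved.

```bash
python3 -c "
from workcell import env, imaging
print(env.finish_job())"
```

```text
the job is handed in; nothing more can be done
None
```

The job is handed in: the final picture showed the battery flat in the radio bay, both knobs standing in the parts box, both thumbscrews standing on the saucer, and the screwdriver and pliers where they were, after about 37 s of robot time; the judge returned no verdict.

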